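# Stop and clear the red tube's timer

### The job

The red-capped sample tube has stood long enough: with the fingertips, gently press the white stop key of the timer that holds it fully in and let it come out again, then do the same with that timer's blue clear key, and withdraw. Press no key of the other two timers, and do not lift or shift any timer or tube.

Things in the scene. Friction and masses are not known exactly. Their poses are not given: they have to be found in the camera images.
- timer_red: Loose timer with the red-capped tube (the three timers are alike, in any order), about 0.6 kg. Grey housing 80 x 110 mm, top 40 mm high, x -60 to +20 mm, two keys and a blank display on top; behind it a white block 40 x 50 x 46 mm, tube at x +40 mm. Origin: under the middle, on the worktop; x to the back (to the tube), y left (to the white key), z up.
- stop_red_top (a point): Centre of the top face of the white stop key of that timer (red tube), a round key 24 mm across in a round black collar, on the left of the housing as the robot sees it; 64 mm above the worktop when out, 12 mm above the collar (40 mm across). The white and blue keys stand 54 mm apart, centre to centre. The point goes down with the key.
- stop_red (a joint): Travel of that key straight down, m: 0 = out, 0.008 = fully in. A spring returns it; resistance 1.2 N at first, 4 N fully in, then a hard stop.
- clear_red_top (a point): Centre of the top face of the blue clear key of that timer (red tube), a round key 24 mm across in a round black collar, on the right of the housing as the robot sees it; 64 mm above the worktop when out, 12 mm above the collar (40 mm across). The white and blue keys stand 54 mm apart, centre to centre. The point goes down with the key.
- clear_red (a joint): Travel of that key straight down, m: 0 = out, 0.008 = fully in. A spring returns it; resistance 1.2 N at first, 4 N fully in, then a hard stop.
- tube_red: Loose sample tube with a red cap, 16 mm across, 96 mm long, standing upright in its timer's block; its top is 102 mm above the worktop. Origin: centre of its underside, z up.
- timer_yellow: Loose timer with the yellow-capped tube (the three timers are alike, in any order), about 0.6 kg. Grey housing 80 x 110 mm, top 40 mm high, x -60 to +20 mm, two keys and a blank display on top; behind it a white block 40 x 50 x 46 mm, tube at x +40 mm. Origin: under the middle, on the worktop; x to the back (to the tube), y left (to the white key), z up.
- stop_yellow_top (a point): Centre of the top face of the white stop key of that timer (yellow tube), a round key 24 mm across in a round black collar, on the left of the housing as the robot sees it; 64 mm above the worktop when out, 12 mm above the collar (40 mm across). The white and blue keys stand 54 mm apart, centre to centre. The point goes down with the key.
- stop_yellow (a joint): Travel of that key straight down, m: 0 = out, 0.008 = fully in. A spring returns it; resistance 1.2 N at first, 4 N fully in, then a hard stop.
- clear_yellow_top (a point): Centre of the top face of the blue clear key of that timer (yellow tube), a round key 24 mm across in a round black collar, on the right of the housing as the robot sees it; 64 mm above the worktop when out, 12 mm above the collar (40 mm across). The white and blue keys stand 54 mm apart, centre to centre. The point goes down with the key.
- clear_yellow (a joint): Travel of that key straight down, m: 0 = out, 0.008 = fully in. A spring returns it; resistance 1.2 N at first, 4 N fully in, then a hard stop.
- tube_yellow: Loose sample tube with a yellow cap, 16 mm across, 96 mm long, standing upright in its timer's block; its top is 102 mm above the worktop. Origin: centre of its underside, z up.
- timer_green: Loose timer with the green-capped tube (the three timers are alike, in any order), about 0.6 kg. Grey housing 80 x 110 mm, top 40 mm high, x -60 to +20 mm, two keys and a blank display on top; behind it a white block 40 x 50 x 46 mm, tube at x +40 mm. Origin: under the middle, on the worktop; x to the back (to the tube), y left (to the white key), z up.
- stop_green_top (a point): Centre of the top face of the white stop key of that timer (green tube), a round key 24 mm across in a round black collar, on the left of the housing as the robot sees it; 64 mm above the worktop when out, 12 mm above the collar (40 mm across). The white and blue keys stand 54 mm apart, centre to centre. The point goes down with the key.
- stop_green (a joint): Travel of that key straight down, m: 0 = out, 0.008 = fully in. A spring returns it; resistance 1.2 N at first, 4 N fully in, then a hard stop.
- clear_green_top (a point): Centre of the top face of the blue clear key of that timer (green tube), a round key 24 mm across in a round black collar, on the right of the housing as the robot sees it; 64 mm above the worktop when out, 12 mm above the collar (40 mm across). The white and blue keys stand 54 mm apart, centre to centre. The point goes down with the key.
- clear_green (a joint): Travel of that key straight down, m: 0 = out, 0.008 = fully in. A spring returns it; resistance 1.2 N at first, 4 N fully in, then a hard stop.
- tube_green: Loose sample tube with a green cap, 16 mm across, 96 mm long, standing upright in its timer's block; its top is 102 mm above the worktop. Origin: centre of its underside, z up.
Things that resemble listed ones, but are neither listed nor needed, are in the scene too. Leave any orange look-alike of the timer_red alone.

How it is judged:
By the outcome, as a careful person would: the job done as asked, in the order asked, and still so for the second after the job is handed in, with the robot touching nothing.
It also fails if it takes over 35 s, if anything falls off the work surface, if the arm or the gripper's body presses on something with over 40 N, if the wrist force passes 120 N, or if a joint passes its speed limit or range.

### The arm

A 6-joint arm with a two-finger parallel gripper is mounted at the origin on a cart in front of the work surface, level with it; the furniture and walls round the work are solid. World frame = base frame: x ahead of the robot, y to its left, z up, the work surface at z = 0. Lengths are in m, angles in rad, forces in N, time in s.
With the tool pointing down it reaches from about 0.375 to 0.9 m from the base axis. Payload 3.1 kg.
Tool frame: the origin (TCP) lies midway between the tips of the shut fingers; the grasp point (between the pads) lies 19 mm behind it; x points along the fingers, z is the direction in which the jaws open and shut, and the axes are right-handed (so a half turn about x gives the same grasp; the last joint's range is limited). The gripper opens to 85 mm and grips with 20 to 120 N. Pads are 22 mm wide; open, the fingers measure 114 mm over their backs; the gripper's body (76 mm by 85 mm) begins 54 mm behind the grasp point. The pads swing forward as they close: fully open they stand 13 mm farther back than shut.
Start: joints at [-1.278, 0.527, 1.433, -0, 1.181, -0.178], TCP at [0.284, -0.557, 0.231] pointing down, gripper open.
Joint ranges: [-3.08, 3.08], [-0.75, 2.2], [0.22, 2.44], [-1.43, 4.57], [0, 2.65], [-2.85, 2.85]. Speed limits (rad/s): [2.79, 2.79, 3.14, 3.14, 3.14, 3.14].

### API

Orientations are given as a unit quaternion [x, y, z, w].
In Python, from station import status, snapshot, camera_params, ticket gives the robot as it stands.
- The arm moves only by the tool arm_command, never from a script. Its argument "series" is a list that holds one entry, the list of rows, each a list of 4 numbers: the shift along the tool's x, y, z in mm, then the turn about the tool's x in rad. A call has 1 to 10 rows; each row shifts and turns the commanded pose from where the row before left it, along the tool's axes as they then stand; what a row does not reach is not made up. A row lasts 1/10 s, in which the tool goes at most 50 mm and 8.59 degrees, less where a joint would pass 70% of its speed; a pose out of reach is approached as far as the arm can. A call is refused whole if a number of a shift passes 50 or a number of a turn 0.15, either way. A call with a gripper value outside its range is refused whole. "jaw" is the opening in per cent of the stroke, from 0 (shut) to 100 (fully open), set as the call begins (left out, the last holds). The fingers move at their own pace and stop on an object; "force" is the grip in N (left out, the last holds). Time passes only in rows, so rows that do not move let the fingers close. It gives the time, the measured TCP pose, the force and the opening at its end, in the units of the state.
- status.sense(): the state, without advancing time (a new reading comes with each control period).
- snapshot(name): name is "scene" or "top"; returns the picture (420x560x3 uint8, red, green, blue); there is no depth.
- camera_params(name): a dict with "fovy" (degrees; the focal length in pixels is half the picture's height over the tangent of half this angle, whatever the lens; pixels are square), "cx", "cy" (the principal point, pixels), "extrinsics" (4x4, takes a point from camera to world coordinates). Camera axes: x right, y down, z forward; pixel columns grow to the right and rows downward; lengths in m; the calibration is good to about 2 mm. A picture is of the moment at which its call begins. camera_params takes no time and is no camera call.
- ticket.sign_off(): hands the job in, once; it reports no verdict.
The state is a dict: "t": time; "q": joint angles; "qd": joint speeds; "tau": joint torques, N m; "tcp_pos": TCP position; "tool_rot": TCP orientation; "force": force on the tool from outside, world axes, zero at the start; "ft_torque": the same for the moment, N m; "finger_gap": opening from 0.0 (shut) to 1.0 (fully open).
Only numpy, scipy, OpenCV 4.12 (cv2) and the standard library are available. Lean on these libraries where they do the work, as an engineer would, in place of code of your own. Each camera call takes 0.05 s, during which the arm holds its last target. There are 200 camera calls.

## Working session

There is one attempt and no reset: what is moved stays moved. The work goes in short steps, Python scripts to look and compute and a tool call to move; the robot and the scene stay as the last step left them, time stands still between calls to the robot, and variables do not carry over. Pictures are saved under pics/ and viewed, about 8 in all and at most 12, crops included, and the job is handed in when it is done.

Besides the shell and the picture viewer there is one more tool, called after ">>>" as name([rows], argument=value, ...), one row to a line, values as JSON. arm_command: Moves the arm, as the interface text tells. Its arguments: {"type":"object","properties":{"series":{"type":"array"},"jaw":{"type":"number"},"force":{"type":"number"}},"required":["series"]}

```bash
mkdir -p pics; python3 - <<'E'
from station import status, snapshot, camera_params
import cv2,numpy as np
np.set_printoptions(precision=4,suppress=True)
for n in("scene","top"):
    im=snapshot(n); cv2.imwrite(f"pics/{n}0.png",im[:,:,::-1]); p=camera_params(n); print(n,p)
s=status.sense();print(s)
E
```

```text
scene {'fovy': 54.310800947466014, 'cx': 279.90731422468525, 'cy': 198.685604992882, 'extrinsics': array([[-0.7814, -0.3955,  0.4827,  0.0678],
       [-0.624 ,  0.4889, -0.6096,  0.4947],
       [ 0.0051, -0.7775, -0.6288,  0.6608],
       [ 0.    ,  0.    ,  0.    ,  1.    ]])}
top {'fovy': 51.02735133235288, 'cx': 284.74660267701006, 'cy': 209.8790377382103, 'extrinsics': array([[-0.0256, -0.9831,  0.181 ,  0.3244],
       [-0.9995,  0.029 ,  0.0159, -0.0804],
       [-0.0208, -0.1805, -0.9833,  1.2233],
       [ 0.    ,  0.    ,  0.    ,  1.    ]])}
{'t': 0.1, 'q': array([-1.2785,  0.5284,  1.4338, -0.    ,  1.1814, -0.1785]), 'qd': array([-0.0015, -0.0035, -0.003 , -0.    ,  0.0011, -0.0005]), 'tau': array([ -0.    , -44.3306, -17.8585,  -0.0002,   0.0039,  -0.    ]), 'tcp_pos': array([ 0.2834, -0.5564,  0.2304]), 'tool_rot': array([ 0.37  ,  0.6034, -0.3691,  0.6023]), 'force': array([0.1636, 0.4713, 0.5533]), 'ft_torque': array([-0.0573,  0.01  , -0.0025]), 'finger_gap': 0.9960899239501632}
```

View pics/scene0.png

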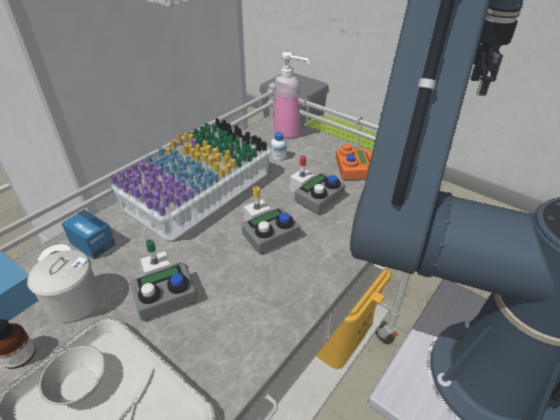

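View pics/top0.png

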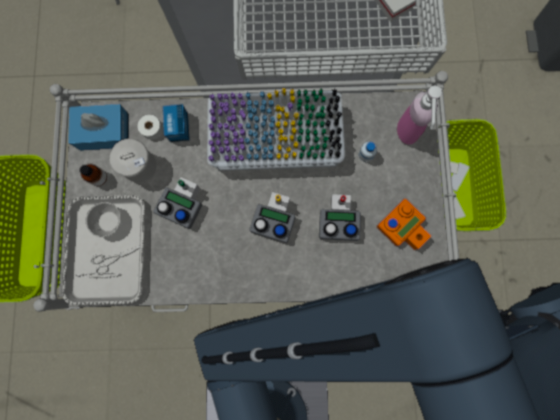

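Three timers appear in the top view: green cap at (180,205), yellow cap at (273,222) and red cap at (341,222). The orange look-alike is at (404,223). The one at (341,222) fits, since its tube cap is red (scene view: cap at (303,160), timer at (318,190)). Next I'll confirm it in a crop and measure its keys.

```bash
cat > h.py <<'E'
import cv2,numpy as np
from station import camera_params
def ray(n,u,v,z):
    p=camera_params(n);f=210/np.tan(np.radians(p["fovy"]/2));E=p["extrinsics"]
    d=E[:3,:3]@np.array([(u-p["cx"])/f,(v-p["cy"])/f,1]);o=E[:3,3]
    return o+d*(z-o[2])/d[2]
def blobs(n,im,box,z=.064):
    x0,y0,x1,y1=box;c=im[y0:y1,x0:x1];h=cv2.cvtColor(c,cv2.COLOR_BGR2HSV)
    for nm,m in dict(white=cv2.inRange(h,(0,0,150),(180,60,255)),blue=cv2.inRange(h,(105,120,70),(130,255,255)),red=cv2.inRange(h,(0,120,70),(6,255,255))|cv2.inRange(h,(172,120,70),(180,255,255))).items():
        k,l,s,ce=cv2.connectedComponentsWithStats(m)
        for i in range(1,k):
            if s[i,4]>8: u,v=ce[i]+[x0,y0];print(n,nm,s[i],(u.round(1),v.round(1)),ray(n,u,v,.102 if nm=='red' else z).round(4))
E
python3 - <<'E'
import cv2,numpy as np
from h import *
a=cv2.imread('pics/scene0.png');b=cv2.imread('pics/top0.png')
B=(280,145,350,215);T=(310,185,370,250)
blobs('scene',a,B);blobs('top',b,T)
c=[cv2.resize(i[y0:y1,x0:x1],(400,400),interpolation=cv2.INTER_CUBIC) for i,(x0,y0,x1,y1) in((a,B),(b,T))]
cv2.imwrite('pics/crop.png',np.hstack(c))
E
```

```text
scene white [   0    0   63   70 1715] (np.float64(302.7), np.float64(171.1)) [ 0.5503 -0.2067  0.064 ]
scene white [48 21  5  5 10] (np.float64(329.8), np.float64(167.7)) [ 0.5053 -0.2629  0.064 ]
scene white [53 22  7 11 38] (np.float64(336.6), np.float64(172.3)) [ 0.4808 -0.2564  0.064 ]
scene white [34 39 10  9 67] (np.float64(318.3), np.float64(187.7)) [ 0.4804 -0.1745  0.064 ]
scene white [66 41  4  7 21] (np.float64(347.8), np.float64(189.1)) [ 0.4224 -0.2143  0.064 ]
scene white [ 0 51  4  3 11] (np.float64(281.6), np.float64(196.9)) [ 0.5269 -0.0916  0.064 ]
scene white [62 52  8  6 24] (np.float64(345.9), np.float64(200.1)) [ 0.4042 -0.1758  0.064 ]
scene white [56 60 14 10 74] (np.float64(344.4), np.float64(209.1)) [ 0.3898 -0.1461  0.064 ]
scene blue [68 10  2  6 12] (np.float64(348.5), np.float64(157.5)) [ 0.4929 -0.334   0.064 ]
scene blue [48 30  9  9 65] (np.float64(332.0), np.float64(179.0)) [ 0.4742 -0.2251  0.064 ]
scene blue [ 0 68  9  2 15] (np.float64(283.8), np.float64(213.6)) [ 0.4864 -0.0482  0.064 ]
scene red [21 11  5 10 37] (np.float64(302.7), np.float64(160.4)) [ 0.5466 -0.1991  0.102 ]
top white [ 22   9  14  15 120] (np.float64(336.4), np.float64(202.0)) [ 0.5553 -0.2008  0.064 ]
top white [36 10  5  7 28] (np.float64(347.7), np.float64(198.2)) [ 0.5648 -0.2314  0.064 ]
top white [17 40  7  7 40] (np.float64(330.2), np.float64(227.9)) [ 0.4856 -0.181   0.064 ]
top blue [36 40 10  9 76] (np.float64(350.6), np.float64(229.0)) [ 0.4812 -0.2349  0.064 ]
top red [31 11  5  6 20] (np.float64(342.8), np.float64(198.6)) [ 0.5561 -0.2136  0.102 ]
```

View pics/crop.png

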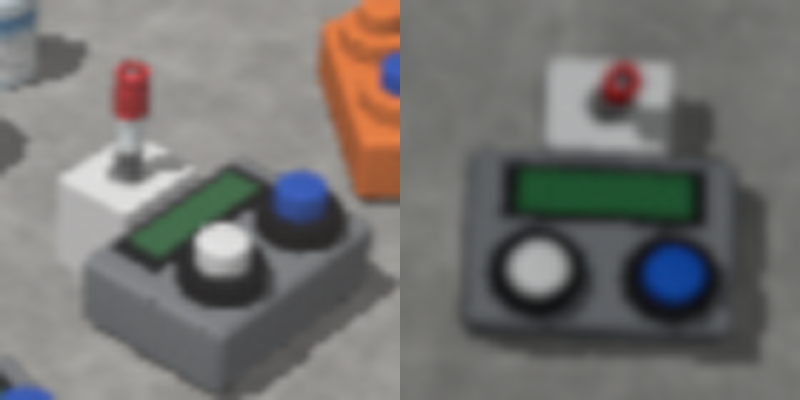

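Confirmed: the red-capped timer has its white key near (0.485,-0.180) and its blue key near (0.480,-0.234). I'll shut the jaws and move above the white key, staying high.

>>> arm_command([
  [[0, 25, -17, 0], [0, 25, -17, 0], [0, 25, -17, 0], [0, 25, -17, 0], [0, 25, -17, 0], [0, 25, -17, 0], [0, 25, -17, 0], [0, 25, -17, 0], [0, 25, -17, 0], [0, 25, -18, 0]],
], jaw=0, force=20)

```text
t: 1.1
tcp_pos: [0.4291, -0.2899, 0.231]
tool_rot: [0.37, 0.603, -0.37, 0.603]
force: [-0.1, 0.2, -0.4]
finger_gap: -0.004
```

>>> arm_command([
  [[20, 25, -18, 0], [20, 25, -18, 0], [20, 25, -18, 0], [20, 25, -18, 0], [20, 0, 0, 0], [20, 0, 0, 0], [0, 0, 0, 0], [0, 0, 0, 0]],
])

```text
t: 1.9
tcp_pos: [0.485, -0.1816, 0.1111]
tool_rot: [0.37, 0.603, -0.37, 0.602]
force: [0.2, 0.1, 0.4]
finger_gap: -0.001
```

```bash
python3 - <<'E'
from station import status, snapshot
import cv2,numpy as np
from h import *
a=snapshot('scene')[:,:,::-1];b=snapshot('top')[:,:,::-1]
cv2.imwrite('pics/s1.png',a)
B=(250,100,370,220);T=(300,175,390,265)
c=[cv2.resize(i[y0:y1,x0:x1],(400,400),interpolation=cv2.INTER_CUBIC) for i,(x0,y0,x1,y1) in((a,B),(b,T))]
cv2.imwrite('pics/c1.png',np.hstack(c))
s=status.sense();print(s['t'],s['tcp_pos'],s['tool_rot'],s['force'],s['finger_gap'])
E
```

```text
2.0 [ 0.48575423 -0.18223515  0.11214184] [ 0.36973013  0.60214669 -0.36973602  0.60333596] [-0.56000549 -0.34386111 -0.02036978] -8.314362363403372e-05
```

View pics/c1.png

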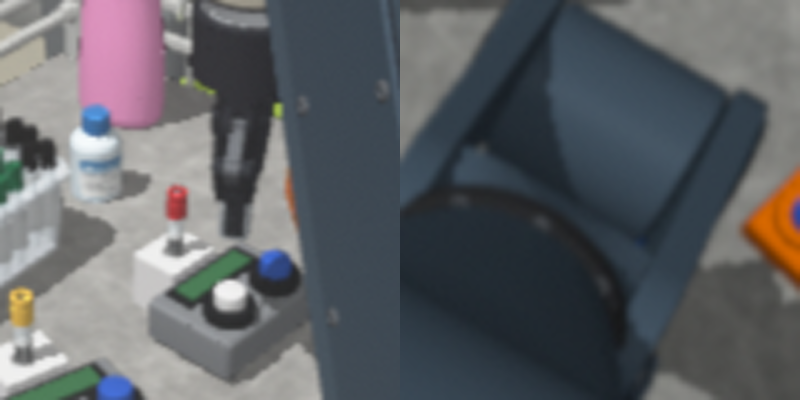

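The scene crop shows the shut fingertips over the white key: tips at about (320,170), key at about (319,187). The top view is blocked by the arm. I'll go down to just above the key and check there.

>>> arm_command([
  [[10, 0, 0, 0], [10, 0, 0, 0], [10, 0, 0, 0], [7, 0, 0, 0], [3, 0, 0, 0], [0, 0, 0, 0], [0, 0, 0, 0]],
])

```text
t: 2.7
tcp_pos: [0.4853, -0.1817, 0.0713]
tool_rot: [0.37, 0.603, -0.37, 0.603]
force: [1.5, -0.3, 0.1]
finger_gap: -0.002
```

```bash
python3 - <<'E'
from station import status, snapshot
import cv2,numpy as np
from h import *
a=snapshot('scene')[:,:,::-1]
cv2.imwrite('pics/c2.png',cv2.resize(a[150:215,285:350],(600,600),interpolation=cv2.INTER_CUBIC))
s=status.sense();print(s['t'],s['tcp_pos'],s['force'])
p=camera_params('scene');f=210/np.tan(np.radians(p["fovy"]/2));E=np.linalg.inv(p["extrinsics"])
c=E[:3,:3]@s['tcp_pos']+E[:3,3];print('tcp px',p['cx']+f*c[0]/c[2],p['cy']+f*c[1]/c[2])
E
```

```text
2.75 [ 0.48540032 -0.18176674  0.07146218] [ 0.64928321  0.40487017 -0.2216871 ]
tcp px 318.47922942780946 183.04387358459942
```

View pics/c2.png

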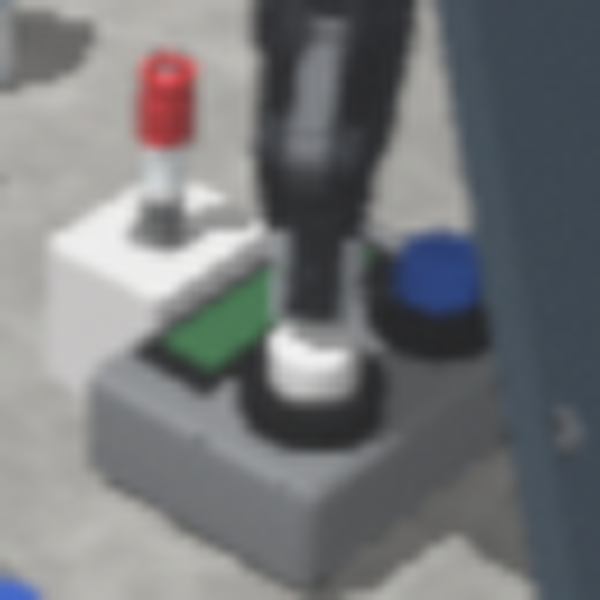

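The fingertips, at crop (318,318), sit centred just above the white key top, at about (312,348). I'll press slowly and watch the force.

>>> arm_command([
  [[1, 0, 0, 0], [1, 0, 0, 0], [1, 0, 0, 0], [1, 0, 0, 0], [1, 0, 0, 0], [1, 0, 0, 0], [1, 0, 0, 0], [1, 0, 0, 0], [1, 0, 0, 0], [1, 0, 0, 0]],
])

```text
t: 3.75
tcp_pos: [0.4852, -0.1816, 0.0614]
tool_rot: [0.37, 0.603, -0.37, 0.603]
force: [1.1, 0.3, 1.0]
finger_gap: 0.002
```

>>> arm_command([
  [[1, 0, 0, 0], [1, 0, 0, 0], [1, 0, 0, 0], [0, 0, 0, 0]],
])

```text
t: 4.15
tcp_pos: [0.4852, -0.1816, 0.0583]
tool_rot: [0.37, 0.603, -0.37, 0.603]
force: [0.3, 0.7, 3.1]
finger_gap: -0.002
```

>>> arm_command([
  [[1, 0, 0, 0], [0.5, 0, 0, 0], [0.5, 0, 0, 0], [0, 0, 0, 0], [0, 0, 0, 0]],
])

```text
t: 4.65
tcp_pos: [0.4852, -0.1816, 0.0563]
tool_rot: [0.37, 0.603, -0.37, 0.603]
force: [-1.0, -0.9, 3.8]
finger_gap: 0.0
```

>>> arm_command([
  [[0.4, 0, 0, 0], [0, 0, 0, 0], [0, 0, 0, 0]],
])

```text
t: 4.95
tcp_pos: [0.4852, -0.1816, 0.056]
tool_rot: [0.37, 0.603, -0.37, 0.603]
force: [-1.0, 0.2, 4.7]
finger_gap: 0.001
```

>>> arm_command([
  [[0.3, 0, 0, 0], [0, 0, 0, 0], [0, 0, 0, 0]],
])

```text
t: 5.25
tcp_pos: [0.4852, -0.1817, 0.056]
tool_rot: [0.37, 0.603, -0.37, 0.603]
force: [-0.9, 0.5, 6.8]
finger_gap: 0.003
```

The reading rose to 6.8 N with no further travel, so the key is at its hard stop. I'll release it and go to the blue key.

>>> arm_command([
  [[-2, 0, 0, 0], [-3, 0, 0, 0], [-5, 0, 0, 0], [-10, 0, 0, 0], [-10, -8, 12, 0], [0, -10, 17, 0], [0, -10, 17, 0], [0, 0, 0, 0], [0, 0, 0, 0]],
])

```text
t: 6.15
tcp_pos: [0.4809, -0.236, 0.086]
tool_rot: [0.37, 0.602, -0.37, 0.603]
force: [0.6, -0.1, 0.6]
finger_gap: 0.001
```

>>> arm_command([
  [[7, 0, 0, 0], [5, 0, 0, 0], [3, 0, 0, 0], [0, 0, 0, 0]],
])

```text
t: 6.55
tcp_pos: [0.4807, -0.2345, 0.0698]
tool_rot: [0.369, 0.604, -0.369, 0.602]
force: [0.3, -0.1, -0.7]
finger_gap: -0.0
```

```bash
python3 - <<'E'
from station import status, snapshot
import cv2
a=snapshot('scene')[:,:,::-1]
cv2.imwrite('pics/c3.png',cv2.resize(a[150:215,285:350],(600,600),interpolation=cv2.INTER_CUBIC))
s=status.sense();print(s['t'],s['tcp_pos'],s['force'])
E
```

```text
6.6 [ 0.48092562 -0.23474218  0.07009915] [0.65687329 0.01835892 0.4738254 ]
```

View pics/c3.png

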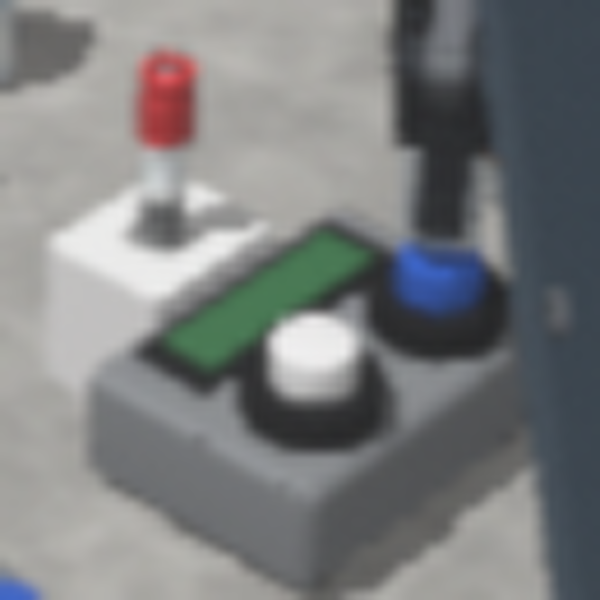

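The white key is out again at crop (312,345) and the timer hasn't moved. The fingertips sit over the middle of the blue key at crop (442,250), so I'll press that the same way.

>>> arm_command([
  [[1, 0, 0, 0], [1, 0, 0, 0], [1, 0, 0, 0], [1, 0, 0, 0], [1, 0, 0, 0], [1, 0, 0, 0], [1, 0, 0, 0], [1, 0, 0, 0], [1, 0, 0, 0], [1, 0, 0, 0]],
])

```text
t: 7.6
tcp_pos: [0.4811, -0.2354, 0.0607]
tool_rot: [0.37, 0.603, -0.37, 0.603]
force: [-0.2, -0.1, 1.0]
finger_gap: 0.002
```

>>> arm_command([
  [[1, 0, 0, 0], [1, 0, 0, 0], [1, 0, 0, 0], [0.5, 0, 0, 0], [0.5, 0, 0, 0], [0, 0, 0, 0], [0, 0, 0, 0]],
])

```text
t: 8.3
tcp_pos: [0.4812, -0.2354, 0.0567]
tool_rot: [0.37, 0.603, -0.37, 0.603]
force: [0.0, 0.4, 3.3]
finger_gap: 0.002
```

>>> arm_command([
  [[0.5, 0, 0, 0], [0.3, 0, 0, 0], [0, 0, 0, 0], [0, 0, 0, 0]],
])

```text
t: 8.7
tcp_pos: [0.4812, -0.2354, 0.0561]
tool_rot: [0.37, 0.603, -0.37, 0.603]
force: [-1.6, 0.5, 5.5]
finger_gap: -0.002
```

>>> arm_command([
  [[0.3, 0, 0, 0], [0, 0, 0, 0], [0, 0, 0, 0]],
])

```text
t: 9.0
tcp_pos: [0.4811, -0.2354, 0.056]
tool_rot: [0.37, 0.603, -0.37, 0.603]
force: [-0.5, 0.6, 7.5]
finger_gap: -0.002
```

The blue key is at its hard stop too (7.5 N, no more travel). I'll release it and withdraw.

>>> arm_command([
  [[-2, 0, 0, 0], [-3, 0, 0, 0], [-5, 0, 0, 0], [-10, 0, 0, 0], [-20, 0, 0, 0], [-30, 0, 0, 0], [-30, 0, 0, 0], [-30, 0, 0, 0], [-30, 0, 0, 0], [0, 0, 0, 0]],
])

```text
t: 10.0
tcp_pos: [0.4834, -0.2369, 0.2201]
tool_rot: [0.369, 0.599, -0.37, 0.606]
force: [0.7, -0.4, -0.2]
finger_gap: -0.0
```

>>> arm_command([
  [[0, -25, 17, 0], [0, -25, 17, 0], [0, -25, 17, 0], [0, -25, 17, 0], [0, -25, 17, 0], [0, -25, 17, 0], [0, -25, 17, 0], [0, -25, 17, 0], [0, 0, 0, 0], [0, 0, 0, 0]],
])

```text
t: 11.0
tcp_pos: [0.3639, -0.4468, 0.2146]
tool_rot: [0.371, 0.603, -0.37, 0.602]
force: [0.6, 0.3, 0.2]
finger_gap: -0.001
```

```bash
python3 - <<'E'
from station import status, snapshot
import cv2,numpy as np
from h import *
a=snapshot('scene')[:,:,::-1].copy();b=snapshot('top')[:,:,::-1].copy()
B=(280,145,350,215);T=(310,185,370,250)
blobs('scene',a,B);blobs('top',b,T)
c=[cv2.resize(i[y0:y1,x0:x1],(400,400),interpolation=cv2.INTER_CUBIC) for i,(x0,y0,x1,y1) in((a,B),(b,T))]
cv2.imwrite('pics/c4.png',np.hstack(c))
s=status.sense();print(s['t'],s['tcp_pos'],s['force'])
E
```

```text
scene white [   0    0   63   70 2157] (np.float64(304.4), np.float64(172.2)) [ 0.5442 -0.2057  0.064 ]
scene white [65 37  5 11 37] (np.float64(347.4), np.float64(186.8)) [ 0.428  -0.2218  0.064 ]
scene white [34 39 10  9 69] (np.float64(318.4), np.float64(187.7)) [ 0.4803 -0.1748  0.064 ]
scene white [ 45  51  25  19 217] (np.float64(341.3), np.float64(208.1)) [ 0.3971 -0.1448  0.064 ]
scene blue [68 10  2  6 12] (np.float64(348.5), np.float64(157.5)) [ 0.4929 -0.334   0.064 ]
scene blue [48 30  9  9 65] (np.float64(332.0), np.float64(179.0)) [ 0.4742 -0.2251  0.064 ]
scene blue [ 0 68  9  2 15] (np.float64(283.8), np.float64(213.6)) [ 0.4864 -0.0482  0.064 ]
scene red [21 11  5 10 37] (np.float64(302.7), np.float64(160.4)) [ 0.5466 -0.1991  0.102 ]
top white [ 22   9  15  15 126] (np.float64(336.5), np.float64(202.0)) [ 0.5553 -0.201   0.064 ]
top white [36 10  5  7 32] (np.float64(347.8), np.float64(197.9)) [ 0.5654 -0.2318  0.064 ]
top white [17 40  7  7 41] (np.float64(330.2), np.float64(228.0)) [ 0.4854 -0.1811  0.064 ]
top blue [36 40 10  9 76] (np.float64(350.6), np.float64(229.0)) [ 0.4812 -0.2349  0.064 ]
top red [31 11  5  6 19] (np.float64(342.6), np.float64(198.7)) [ 0.5559 -0.2133  0.102 ]
11.1 [ 0.36464793 -0.4458132   0.21494279] [ 0.09291123  0.10897035 -0.76499957]
```

View pics/c4.png

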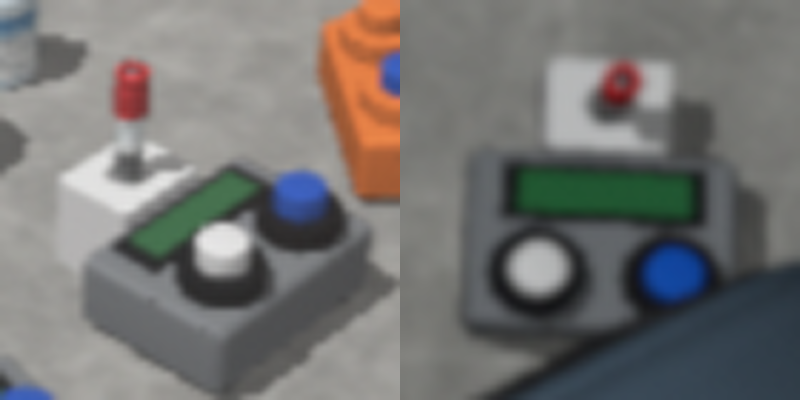

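Both keys are out again, at the same pixels as before, and nothing has moved. The arm is clear, so I'll hand the job in.

```bash
python3 -c "
from station import ticket
print(ticket.sign_off())"
```

```text
the job is handed in; nothing more can be done
None
```

I pressed the white stop key on the red-capped tube's timer, let it come out, did the same with its blue clear key, then withdrew. The job was handed in at about 11 s of the 35 s allowed.

- **Fully in:** both keys went down to the hard stop. The tip stopped at z = 56.0 mm, 8 mm below the key's rest height. Force there read 6.8 N on white and 7.5 N on blue.
- **Afterwards:** both keys were out again. Keys, timer and tube were within about 0.2 px of where they started in both views, and the arm was clear of everything.
- **Other timers:** the arm never went near the other two timers or the orange look-alike, but I did not re-measure them at the end.
- **Disagreement:** the two cameras put the keys up to about 12 mm apart. The scene-view blobs included the side of the keys, so I used the top-view positions and checked them close up before each press.

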